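# Lock the bayonet lid onto the ice canister

### The job

Close the ice canister on the bar cart with its own lid, the copper one with two steel lugs and a black grip bar: lower it with the lugs through the two slots of the brass collar, press it down against the spring seat, turn it a quarter turn clockwise (seen from above) until the lugs lie across the slots, and let go so that it stays locked. Leave the plain lid with the round knob where it is.

Things in the scene. Friction and masses are not known exactly. Their poses are not given: they have to be found in the camera images.
- lid: Bayonet lid, 0.22 kg, upright on the lowest clear tier (40 mm high). Origin: centre of its underside; z up; x along lugs and grip bar (a half turn is the same). Upwards: steel lug bar 84 (x) x 16 x 8 mm, its ends are the lugs; copper core 44 mm dia to 28; copper disc 60 mm dia, 28 to 34; black grip bar 60 (x) x 18 (y) mm, 34 to 72 high. Grip it across the 18 mm, 56 mm above the underside.
- canister: Fixed dark steel ice canister with brass collar on top, 124 mm dia, 120 mm high. Origin: centre of its underside; z up; x along the line of its two slots. The collar, 112 to 120 mm high, has a round hole of 54 mm dia and two opposite slots 28 mm wide, reaching 47 mm from the axis along +x and -x: the lid enters with up to 5 mm or 10 degrees of error.
- collar (a point): Centre of the hole at the collar's top. Spring seat inside meets the lid's underside 10 mm below this point (lugs still in slots), yields 14 mm more (5 to 11 N). With the underside 16 mm or more below (aim for 20) lugs are under the collar and the lid turns: about 100 deg clockwise from above, 14 deg the other way, to stops. Let go after a quarter turn, it springs up to 16 mm below and is locked.
- plain_lid: Bystander to leave alone, on the same tier, about 160 mm from the lugged lid, either side: plain round push-on lid, copper disc of 72 mm dia on a cork core, no lugs, round black knob of 28 mm dia, 60 mm high overall, upright. Origin: centre of its underside.
There are look-alikes about, which are no part of the job. What is shaped like the lid but purple is not meant.

How it is judged:
By the outcome, as a careful person would: the job done as asked, in the order asked, and still so for the second after the job is handed in, with the robot touching nothing.
It also fails if it takes over 48 s, if anything falls off the work surface, if the arm or the gripper's body presses on something with over 40 N, if the wrist force passes 120 N, or if a joint passes its speed limit or range.

### The arm

A 6-joint arm with a two-finger parallel gripper is mounted at the origin on the work surface. World frame = base frame: x ahead of the robot, y to its left, z up, the work surface at z = 0. Lengths are in m, angles in rad, forces in N, time in s.
With the tool pointing down it reaches from about 0.375 to 0.975 m from the base axis. Payload 3.8 kg.
Tool frame: the origin (TCP) lies midway between the tips of the shut fingers; the grasp point (between the pads) lies 19 mm behind it; z points along the fingers, y is the direction in which the jaws open and shut (so a half turn about z gives the same grasp; the last joint's range is limited). The gripper opens to 85 mm and grips with 20 to 120 N. Pads are 22 mm wide; open, the fingers measure 114 mm over their backs; the gripper's body (76 mm by 85 mm) begins 54 mm behind the grasp point. The pads swing forward as they close: fully open they stand 13 mm farther back than shut.
Start: joints at [1.184, 0.264, 1.604, -0, 1.274, -0.037], TCP at [0.231, 0.634, 0.201] pointing down, gripper open.
Joint ranges: [-2.63, 2.63], [-0.94, 2.18], [0.31, 2.57], [-1.31, 4.45], [0, 2.66], [-2.55, 2.55]. Speed limits (rad/s): [2.57, 2.57, 3.14, 3.14, 3.14, 3.14].

### API

Orientations are given as a rotation vector (axis times angle).
In Python, from workcell import readout, read_camera, camera_params, bot gives the robot as it stands.
- The arm moves only by the tool apply_moves, never from a script. Its argument "plan" is a list that holds one entry, the list of rows, each a list of 7 numbers: the shift along the tool's x, y, z each as a share of 1000 mm, from -1 to 1, then the turn, a rotation vector about the tool's x, y, z each as a share of pi rad, from -1 to 1, then the gripper command: -1 is fully open, 1 is shut, values between are in proportion. A call has exactly 8 rows; each row is the pose to reach, as a shift and turn from the pose commanded when the call began, along the tool's axes at that moment, turning the shorter way round; what a row does not reach only later rows make up. A row lasts 1/12 s, in which the tool goes at most 41.7 mm and 7.16 degrees, less where a joint would pass 70% of its speed; a pose out of reach is approached as far as the arm can. A call with a number of a shift or a turn outside -1 to 1 is refused whole. A call with a gripper value outside its range is refused whole. The fingers move at their own pace and stop on an object; "force" is the grip in N (left out, the last holds). Time passes only in rows, so rows that repeat a pose let the fingers close, or fill a call up. It gives the time, the measured TCP pose, the force and the opening at its end, in the units of the state.
- readout.read_state(): the state, without advancing time (a new reading comes with each control period).
- read_camera(name): name is "side" or "top"; returns the picture (480x640x3 uint8, red, green, blue); there is no depth.
- camera_params(name): a dict with "fovy" (degrees; the focal length in pixels is half the picture's height over the tangent of half this angle, whatever the lens; pixels are square), "cx", "cy" (the principal point, pixels), "k1" (the pictures are not rectified: a ray, as slopes to the right and down, at radius r is drawn at 1 + k1 r^2 times it, then the intrinsics apply), "rvec" (rotation vector, rad) and "tvec" (3), from world to camera coordinates, as OpenCV has them. Camera axes: x right, y down, z forward; pixel columns grow to the right and rows downward; lengths in m; the calibration is good to about 2 mm. A picture is of the moment at which its call begins. camera_params takes no time and is no camera call.
- bot.finish_job(): hands the job in, once; it reports no verdict.
The state is a dict: "time": time; "q": joint angles; "joint_vel": joint speeds; "joint_torque": joint torques, N m; "tool_pos": TCP position; "tcp_rot": TCP orientation; "wrist_force": force on the tool from outside, world axes, zero at the start; "torque": the same for the moment, N m; "width": opening from 0.0 (shut) to 1.0 (fully open).
Only numpy, scipy, OpenCV 4.12 (cv2) and the standard library are available. Lean on these libraries where they do the work, as an engineer would, in place of code of your own. Each camera call takes 0.05 s, during which the arm holds its last target.

## Working session

There is one attempt and no reset: what is moved stays moved. The work goes in short steps, Python scripts to look and compute and a tool call to move; the robot and the scene stay as the last step left them, time stands still between calls to the robot, and variables do not carry over. Pictures are saved under pics/ and viewed, and the job is handed in when it is done.

Besides the shell and the picture viewer there is one more tool, called after "Emit:" as name([rows], argument=value, ...), one row to a line, values as JSON. apply_moves: Moves the arm, as the interface text tells. Shift numbers are shares of 1000 mm and turn numbers shares of pi rad, none past 1 either way. Its arguments: {"type":"object","properties":{"plan":{"type":"array","items":{"type":"array","items":{"type":"array","items":{"type":"number","minimum":-1,"maximum":1}}}},"force":{"type":"number"}},"required":["plan"]}

```bash
ls; mkdir -p pics; python3 - <<'E'
from workcell import readout, read_camera, camera_params, bot
import cv2
for n in("side","top"):
    im=read_camera(n); cv2.imwrite(f"pics/{n}0.png",im[:,:,::-1]); print(n,camera_params(n))
print(readout.read_state())
E
```

```text
pics
side {'fovy': 42.79105953106718, 'cx': 328.01176973300664, 'cy': 234.2652475828374, 'k1': -0.007833221864360702, 'rvec': array([ 2.31386529, -0.96503885,  0.33848439]), 'tvec': array([-0.27623595,  0.34244133,  0.89500753])}
top {'fovy': 43.05115809267792, 'cx': 323.4248810877301, 'cy': 236.7288015412189, 'k1': -0.01568138264951296, 'rvec': array([ 2.18630467, -2.14790659,  0.08866926]), 'tvec': array([0.06103052, 0.47200846, 1.07767392])}
{'time': 0.1, 'q': array([ 1.18408784e+00,  2.64720164e-01,  1.60530308e+00, -5.38774255e-06,
        1.27372918e+00, -3.68917400e-02]), 'joint_vel': array([-0.00035321, -0.0020395 , -0.00161564,  0.0008698 ,  0.00236596,
       -0.00101278]), 'joint_torque': array([-3.64312164e-04, -5.16711867e+01, -3.68587196e+01, -6.71195971e-05,
        6.24297943e-03, -7.77966670e-05]), 'tool_pos': array([0.23104792, 0.63340688, 0.19982263]), 'tcp_rot': array([-0.5466125 , -3.09321633,  0.00331797]), 'wrist_force': array([-0.17441697,  0.07192776,  0.02653824]), 'torque': array([-0.05891714, -0.00519902,  0.06458061]), 'width': 1.0027217442914687}
```

View pics/side0.png

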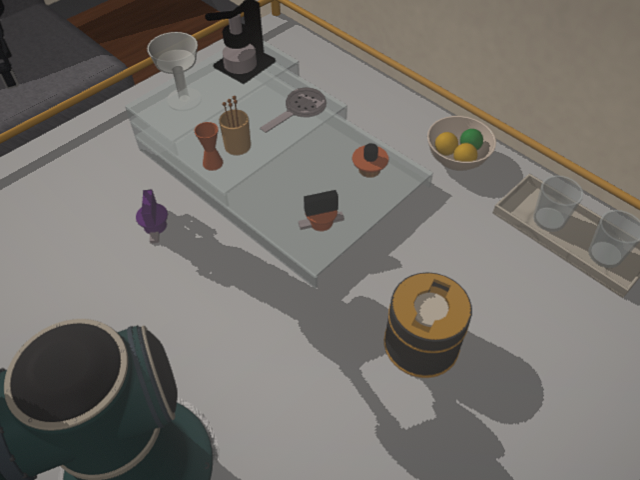

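View pics/top0.png

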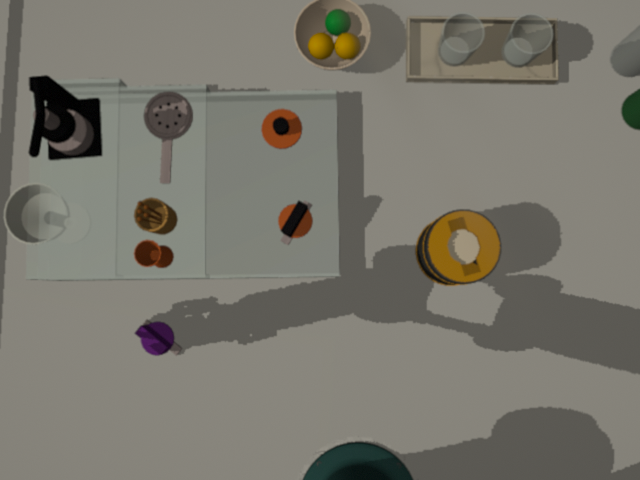

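The top picture shows these candidates:
- The lugged copper lid with the black bar is at about (295,220) in top and (321,210) in side.
- The plain lid with the round knob is at (282,128) in top and (371,158) in side.
- The purple look-alike is at (157,338) in top and (152,215) in side.
- The canister is at (465,247) in top and (430,310) in side.

I choose the copper one with steel lugs and check it in enlarged crops.

```bash
cat > h.py <<'E'
import numpy as np, cv2
from workcell import readout, read_camera, camera_params, bot
def cam(n):
    p=camera_params(n); f=240/np.tan(np.radians(p['fovy'])/2)
    R,_=cv2.Rodrigues(p['rvec']); return p,f,R,np.asarray(p['tvec'])
def proj(n,X):
    p,f,R,t=cam(n); c=np.atleast_2d(X)@R.T+t; s=c[:,:2]/c[:,2:]
    s=s*(1+p['k1']*(s**2).sum(1,keepdims=True)); return s*f+[p['cx'],p['cy']]
def ray(n,uv):
    p,f,R,t=cam(n); d=(np.array(uv,float)-[p['cx'],p['cy']])/f; s=d.copy()
    for _ in range(10): s=d/(1+p['k1']*(s**2).sum())
    v=R.T@np.array([s[0],s[1],1]); return -R.T@t, v/np.linalg.norm(v)
def atz(n,uv,z):
    o,v=ray(n,uv); return o+v*(z-o[2])/v[2]
def crop(n,im,box,k,fn):
    x0,y0,x1,y1=box; c=cv2.resize(im[y0:y1,x0:x1,::-1],None,fx=k,fy=k,interpolation=cv2.INTER_CUBIC)
    for x in range((x0//10+1)*10,x1,10): cv2.line(c,((x-x0)*k,0),((x-x0)*k,5),(0,0,255),1); cv2.putText(c,str(x),((x-x0)*k-8,16),0,.35,(0,0,255))
    for y in range((y0//10+1)*10,y1,10): cv2.line(c,(0,(y-y0)*k),(5,(y-y0)*k),(0,0,255),1); cv2.putText(c,str(y),(6,(y-y0)*k+4),0,.35,(0,0,255))
    cv2.imwrite(fn,c)
E
python3 - <<'E'
from h import *
T=cv2.imread('pics/top0.png')[:,:,::-1]; S=cv2.imread('pics/side0.png')[:,:,::-1]
crop('t',T,(255,180,335,240+20),9,'pics/t_lid.png')
crop('t',T,(410,200,510,295),7,'pics/t_can.png')
crop('s',S,(290,180,360,240),10,'pics/s_lid.png')
crop('s',S,(380,265,480,380),5,'pics/s_can.png')
for n in('top','side'):
    print(n,proj(n,[[0,0,0],[.231,.634,.2],[.5,0,0],[.5,.2,0]]), ray(n,(320,240))[0])
E
```

```text
top [[357.7786772  502.42019298]
 [-56.17789419 377.94789359]
 [361.38246771 222.82803518]
 [253.38484902 221.01835098]] [0.36744674 0.05476906 1.11798079]
side [[139.3121069  468.19049675]
 [ 18.53568831  90.9771338 ]
 [369.27112117 269.17597337]
 [293.82164407 210.22132666]] [-0.01017122 -0.39389495  0.91616274]
```

View pics/t_lid.png

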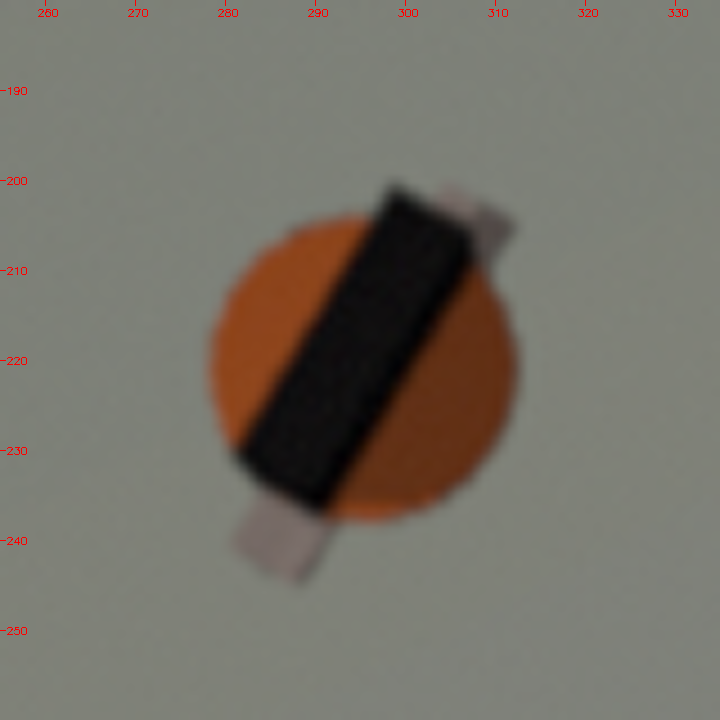

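View pics/t_can.png

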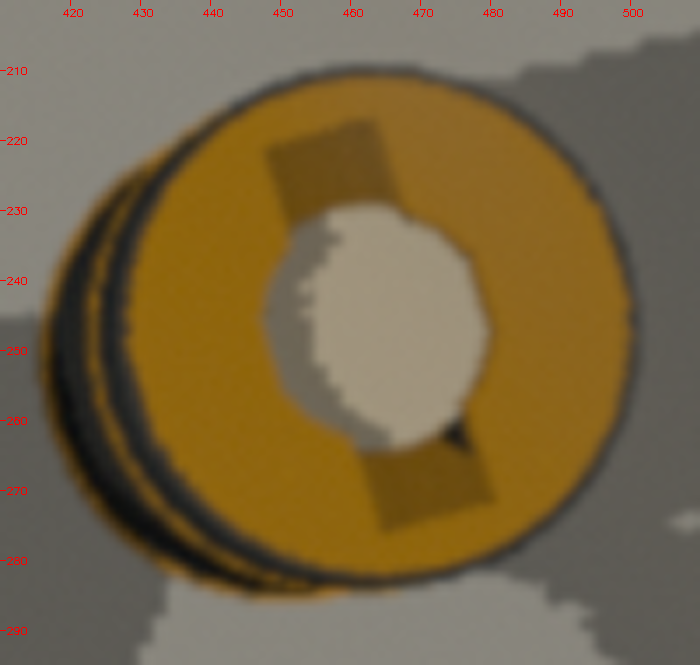

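View pics/s_lid.png

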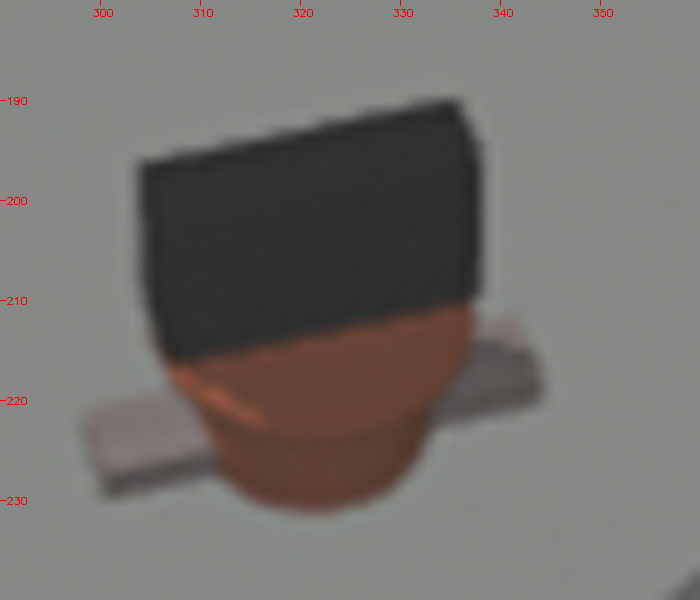

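View pics/s_can.png

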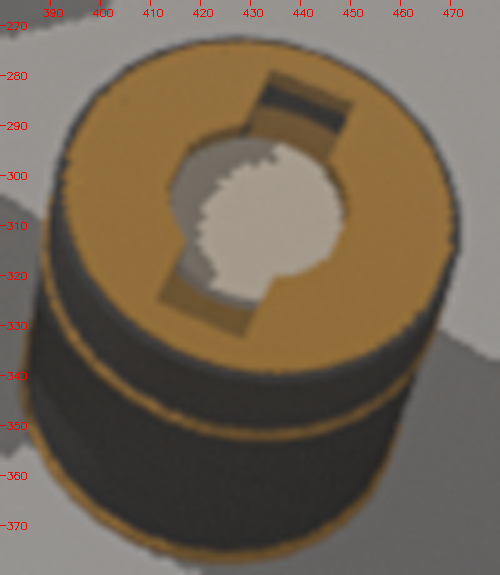

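The crops confirm the choice: copper disc, black bar and steel lugs at (285,240) and (311,205) in top. The slot ends of the canister are sharp in both views, so I fit the poses from the corners.

```bash
cat > fit.py <<'E'
from h import *
from scipy.optimize import least_squares
def W(p,L):
    c,s=np.cos(p[3]),np.sin(p[3]); L=np.array(L,float)/1000
    return np.c_[p[0]+c*L[:,0]-s*L[:,1],p[1]+s*L[:,0]+c*L[:,1],p[2]+L[:,2]]
def fit(obs,p0,z=None):
    def r(p):
        o=[]
        q=p if z is None else [p[0],p[1],z,p[2]]
        for n,pts in obs.items():
            L=[a for a,_ in pts]; U=np.array([b for _,b in pts]); o.append((proj(n,W(q,L))-U).ravel())
        return np.concatenate(o)
    s=least_squares(r,p0,loss='soft_l1'); return s.x,r(s.x).reshape(-1,2)
E
python3 - <<'E'
from fit import *
np.set_printoptions(precision=4,suppress=True)
# collar: local +x end at top of top image
can={'top':[((47,14,120),(447.5,221)),((47,-14,120),(463.5,217)),((-47,-14,120),(480,271.5)),((-47,14,120),(464.5,276))],
'side':[((47,14,120),(434,279)),((47,-14,120),(450.5,286)),((-47,14,120),(411.5,325)),((-47,-14,120),(429,332))]}
for z in(None,0.):
    x,r=fit(can,[.45,-.15,0,0.2] if z is None else [.45,-.15,.2],z); print('can',x,np.degrees(x[-1])); print(r.T)
for k in can: x,r=fit({k:can[k]},[.45,-.15,.2],0.); print(k,x)
# lid: local +x toward up-right of top image
lid={'top':[((30,9,72),(298.5,200.5)),((-30,9,72),(281.5,230.5)),((-42,9-1,8),(281,240.5)),((-42,-8,8),(288.5,245)),((42,-8,8),(312.5,205))],
'side':[((-30,9,72),(304,196.5)),((30,9,72),(335.5,190)),((30,-9,72),(338,195)),((-42,8,8),(298,222)),((-42,-8,8),(300.5,227.5)),((-42,-8,0),(300.5,230)),((30,-9,34),(337.5,210))]}
for z in(None,.04):
    x,r=fit(lid,[.5,.12,.04,-.5] if z is None else [.5,.12,-.5],z); print('lid',x,np.degrees(x[-1])); print(r.T)
for k in lid: x,r=fit({k:lid[k]},[.5,.12,-.5],.04); print(k,x)
print('plain',atz('top',(282,126),.1), 'purple',atz('top',(155,335),.06))
E
```

```text
can [ 0.4503 -0.163   0.0003  0.3001] 17.192972709501603
[[-0.1263  0.1049  0.7976 -0.0626 -0.0411  0.3331 -0.7751 -0.6337]
 [ 0.0711 -0.6376 -0.3564 -0.0733 -0.4026 -0.4667  0.3284  1.0695]]
can [ 0.4504 -0.163   0.3   ] 17.189232273507134
[[-0.1632  0.063   0.7461 -0.1091 -0.0343  0.3344 -0.7643 -0.629 ]
 [ 0.0416 -0.6644 -0.4005 -0.1201 -0.3196 -0.3842  0.3994  1.1396]]
top [ 0.4499 -0.1628  0.293 ]
side [ 0.451  -0.163   0.3066]
lid [ 0.4929  0.1168  0.0405 -0.4996] -28.62278485120677
[[ 0.3426 -0.6267 -0.0924  0.2488 -0.1233 -0.9836  0.1879  0.7156 -0.1615
  -0.3837 -0.2422  0.8534]
 [-0.6746  0.3885  0.3029  0.2662 -0.7453 -0.2928 -1.0019  1.2774 -0.7096
   0.3154  0.5583  0.3272]]
lid [ 0.4931  0.117  -0.4999] -28.642637656320584
[[ 0.2911 -0.6805 -0.1453  0.1907 -0.1777 -0.9692  0.1905  0.7136 -0.1462
  -0.3723 -0.2308  0.8516]
 [-0.7102  0.3315  0.2437  0.2076 -0.7768 -0.1928 -0.8912  1.3866 -0.6266
   0.3968  0.6381  0.4273]]
top [ 0.4928  0.1167 -0.5093]
side [ 0.4935  0.1175 -0.4821]
plain [0.6528 0.1428 0.1   ] purple [0.2917 0.3569 0.06  ]
```

```bash
cat > go.py <<'E'
from fit import *
from scipy.spatial.transform import Rotation as R_
np.set_printoptions(precision=4,suppress=True)
def go(*tg):
    s=readout.read_state(); R=R_.from_rotvec(s['tcp_rot']); y=R.as_matrix()[:,1]
    print('t',round(s['time'],2),'pos',s['tool_pos'],'yyaw',round(np.degrees(np.arctan2(y[1],y[0])),2),'tilt',R.as_matrix()[:,2],'w',round(s['width'],3),'F',s['wrist_force'],'M',s['torque'],'q6',round(np.degrees(s['q'][5]),1))
    for p,yy in tg:
        a=np.radians(yy); yv=[np.cos(a),np.sin(a),0]; zv=[0,0,-1]; xv=np.cross(yv,zv)
        T=R_.from_matrix(np.c_[xv,yv,zv])
        print(p,yy,'->',R.inv().apply(np.array(p)-s['tool_pos']),(R.inv()*T).as_rotvec()/np.pi)
E
python3 - <<'E'
from go import *
a=np.array([.231,.634,.3]);b=np.array([.493,.117,.3])
go((a+(b-a)*.5,61.4),(b,61.4),((.493,.117,.16),61.4),((.493,.117,.077),61.4))
E
```

```text
t 0.1 pos [0.231  0.6334 0.1998] yyaw 69.96 tilt [-0.0008 -0.002  -1.    ] w 1.003 F [-0.1744  0.0719  0.0265] M [-0.0589 -0.0052  0.0646] q6 -2.1
[0.362  0.3755 0.3   ] 61.4 -> [-0.2114 -0.1976 -0.0998] [-0.0007  0.      0.0475]
[0.493 0.117 0.3  ] 61.4 -> [-0.4231 -0.3956 -0.0994] [-0.0007  0.      0.0475]
(0.493, 0.117, 0.16) 61.4 -> [-0.4231 -0.3953  0.0406] [-0.0007  0.      0.0475]
(0.493, 0.117, 0.077) 61.4 -> [-0.4231 -0.3951  0.1236] [-0.0007  0.      0.0475]
```

Emit:
apply_moves([
  [[-0.025, -0.02, -0.03, 0, 0, 0.02, -1], [-0.05, -0.04, -0.06, 0, 0, 0.0475, -1], [-0.075, -0.065, -0.08, 0, 0, 0.0475, -1], [-0.105, -0.09, -0.09, 0, 0, 0.0475, -1], [-0.135, -0.12, -0.1, 0, 0, 0.0475, -1], [-0.16, -0.15, -0.1, 0, 0, 0.0475, -1], [-0.19, -0.175, -0.1, 0, 0, 0.0475, -1], [-0.21, -0.197, -0.1, 0, 0, 0.0475, -1]],
], force=40)

```text
time: 0.77
tool_pos: [0.3622, 0.3744, 0.3012]
tcp_rot: [0.777, 3.043, -0.001]
wrist_force: [0.6, 0.1, 0.4]
width: 1.001
```

```bash
python3 - <<'E'
from go import *
go(((.493,.117,.3),61.4),((.493,.117,.16),61.4))
E
```

```text
t 0.77 pos [0.3622 0.3744 0.3012] yyaw 61.36 tilt [ 0.001  -0.0006 -1.    ] w 1.001 F [0.5699 0.1199 0.3636] M [-0.0382  0.0289  0.0408] q6 -18.1
(0.493, 0.117, 0.3) 61.4 -> [-0.2382 -0.1632  0.0014] [-0.      0.0004 -0.0002]
(0.493, 0.117, 0.16) 61.4 -> [-0.238  -0.1632  0.1414] [-0.      0.0004 -0.0002]
```

Emit:
apply_moves([
  [[-0.034, -0.023, 0, 0, 0, 0, -1], [-0.068, -0.046, 0, 0, 0, 0, -1], [-0.102, -0.07, 0, 0, 0, 0, -1], [-0.136, -0.093, 0, 0, 0, 0, -1], [-0.17, -0.117, 0.01, 0, 0, 0, -1], [-0.2, -0.138, 0.03, 0, 0, 0, -1], [-0.225, -0.155, 0.06, 0, 0, 0, -1], [-0.238, -0.163, 0.09, 0, 0, 0, -1]],
])

```text
time: 1.43
tool_pos: [0.4941, 0.1171, 0.2114]
tcp_rot: [0.779, 3.04, 0.001]
wrist_force: [0.2, 0.4, -0.2]
width: 0.998
```

```bash
python3 - <<'E'
from go import *
T=read_camera('top');S=read_camera('side')
cv2.imwrite('pics/top1.png',T[:,:,::-1]);cv2.imwrite('pics/side1.png',S[:,:,::-1])
go(((.493,.117,.14),61.4),((.493,.117,.077),61.4))
E
```

```text
t 1.53 pos [0.4885 0.1167 0.2047] yyaw 61.18 tilt [-0.0111 -0.0028 -0.9999] w 1.002 F [-0.8828 -0.4769 -0.621 ] M [ 0.0455 -0.0111  0.0006] q6 -50.5
(0.493, 0.117, 0.14) 61.4 -> [-0.0043  0.0029  0.0646] [-0.0025 -0.0027 -0.0012]
(0.493, 0.117, 0.077) 61.4 -> [-0.0048  0.0034  0.1276] [-0.0025 -0.0027 -0.0012]
```

View pics/side1.png

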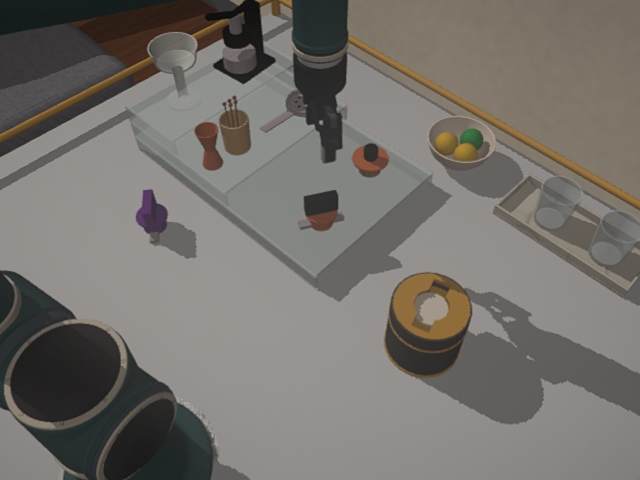

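Emit:
apply_moves([
  [[0, 0, 0.02, 0, 0, 0, -1], [0, 0, 0.04, 0, 0, 0, -1], [0, 0, 0.05, 0, 0, 0, -1], [0, 0, 0.06, 0, 0, 0, -1], [0, 0, 0.06, 0, 0, 0, -1], [0, 0, 0.06, 0, 0, 0, -1], [0, 0, 0.06, 0, 0, 0, -1], [0, 0, 0.06, 0, 0, 0, -1]],
])

```text
time: 2.2
tool_pos: [0.493, 0.1205, 0.1525]
tcp_rot: [0.775, 3.042, 0.002]
wrist_force: [-0.3, 0.6, -0.2]
width: 1.001
```

```bash
python3 - <<'E'
from go import *
go(((.493,.117,.077),61.4))
E
```

```text
t 2.2 pos [0.493  0.1205 0.1525] yyaw 61.44 tilt [ 0.0023  0.0005 -1.    ] w 1.001 F [-0.2551  0.6182 -0.1596] M [-0.0225  0.0464 -0.0039] q6 -50.5
(0.493, 0.117, 0.077) 61.4 -> [-0.0015 -0.0032  0.0755] [0.0005 0.0006 0.0002]
```

Emit:
apply_moves([
  [[0, -0.001, 0.01, 0, 0, 0, -1], [0, -0.001, 0.02, 0, 0, 0, -1], [0, -0.001, 0.02, 0, 0, 0, -1], [0, -0.001, 0.02, 0, 0, 0, -1], [0, -0.001, 0.02, 0, 0, 0, -1], [0, -0.001, 0.02, 0, 0, 0, -1], [0, -0.001, 0.02, 0, 0, 0, -1], [0, -0.001, 0.02, 0, 0, 0, -1]],
])

```text
time: 2.87
tool_pos: [0.4919, 0.1192, 0.1314]
tcp_rot: [0.776, 3.044, 0.0]
wrist_force: [-0.7, 0.4, -0.1]
width: 0.999
```

```bash
python3 - <<'E'
from go import *
go(((.493,.117,.077),61.4))
read_camera('side')
go(((.493,.117,.077),61.4))
read_camera('side')
go(((.493,.117,.077),61.4))
E
```

```text
t 2.87 pos [0.4919 0.1192 0.1314] yyaw 61.41 tilt [ 0.0006  0.0001 -1.    ] w 0.999 F [-0.7013  0.3625 -0.1086] M [ 0.0132 -0.0342  0.0467] q6 -50.6
(0.493, 0.117, 0.077) 61.4 -> [-0.002  -0.0014  0.0544] [0.0001 0.0002 0.    ]
t 2.92 pos [0.4918 0.1192 0.1314] yyaw 61.4 tilt [ 0.0005  0.0001 -1.    ] w 1.001 F [ 0.1835 -0.5429 -0.6844] M [-0.0441  0.0297  0.0249] q6 -50.6
(0.493, 0.117, 0.077) 61.4 -> [-0.0021 -0.0014  0.0544] [0.0001 0.0001 0.    ]
t 2.97 pos [0.4918 0.1192 0.1314] yyaw 61.41 tilt [ 0.0005  0.0001 -1.    ] w 0.999 F [ 0.0317 -0.2837 -0.2502] M [0.0107 0.0381 0.0215] q6 -50.6
(0.493, 0.117, 0.077) 61.4 -> [-0.0021 -0.0014  0.0544] [0.0001 0.0001 0.    ]
```

Emit:
apply_moves([
  [[-0.002, -0.0014, 0.01, 0, 0, 0, -1], [-0.002, -0.0014, 0.025, 0, 0, 0, -1], [-0.002, -0.0014, 0.04, 0, 0, 0, -1], [-0.002, -0.0014, 0.048, 0, 0, 0, -1], [-0.002, -0.0014, 0.053, 0, 0, 0, -1], [-0.002, -0.0014, 0.053, 0, 0, 0, -1], [-0.002, -0.0014, 0.053, 0, 0, 0, -1], [-0.002, -0.0014, 0.053, 0, 0, 0, -1]],
])

```text
time: 3.63
tool_pos: [0.4934, 0.1171, 0.0788]
tcp_rot: [0.775, 3.043, 0.001]
wrist_force: [0.9, -0.3, -0.2]
width: 1.0
```

```bash
python3 - <<'E'
from go import *
T=read_camera('top');S=read_camera('side')
crop('t',T,(255,180,335,260),7,'pics/t2.png')
crop('s',S,(270,140,370,240),6,'pics/s2.png')
go(((.493,.117,.077),61.4))
E
```

```text
t 3.73 pos [0.4935 0.1172 0.079 ] yyaw 61.41 tilt [ 0.0018  0.0003 -1.    ] w 1.003 F [0.4954 0.4541 0.364 ] M [-0.0253 -0.0316 -0.0127] q6 -50.9
(0.493, 0.117, 0.077) 61.4 -> [ 0.0004 -0.0004  0.002 ] [0.0004 0.0004 0.0001]
```

View pics/s2.png

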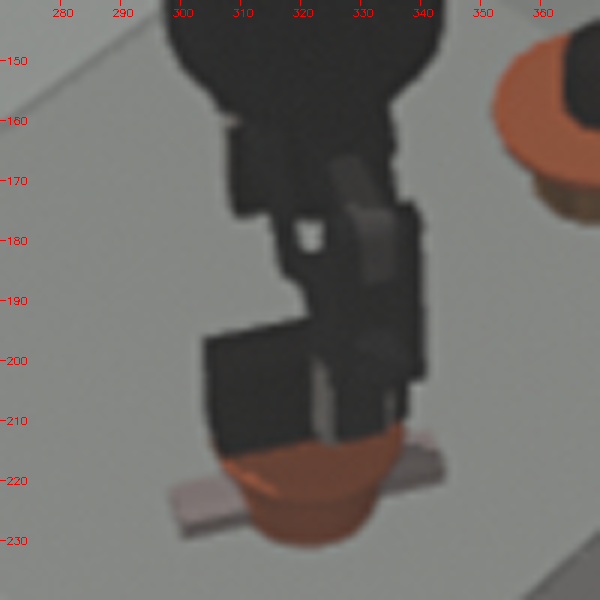

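```bash
python3 - <<'E'
from go import *
for x in(-11,0,11): print(x,proj('side',W([.493,.117,.04,np.radians(-28.6)],[[x,-42.5,50],[x,-57,50],[x,-42,70]])).round(1).tolist())
E
```

```text
-11 [[321.7, 223.7], [324.1, 229.9], [321.6, 216.1]]
0 [[327.8, 222.3], [330.2, 228.5], [327.7, 214.7]]
11 [[333.8, 220.9], [336.3, 227.1], [333.8, 213.3]]
```

View pics/t2.png

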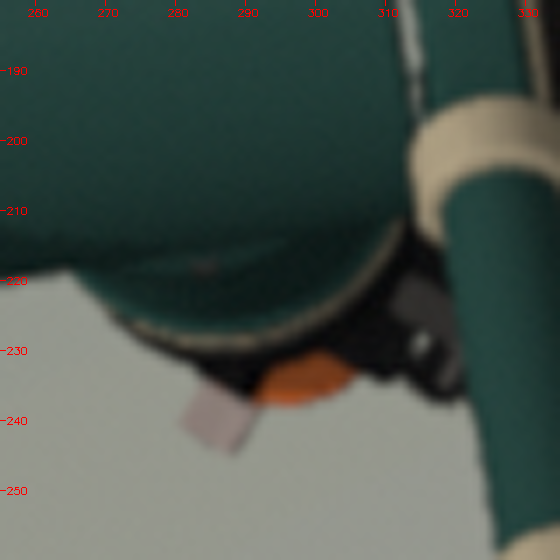

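In the side crop the near finger spans columns 322–336, as predicted (322–336), and the lid is undisturbed. I close the gripper.

Emit:
apply_moves([
  [[0, 0, 0.001, 0, 0, 0, 1], [0, 0, 0.001, 0, 0, 0, 1], [0, 0, 0.001, 0, 0, 0, 1], [0, 0, 0.001, 0, 0, 0, 1], [0, 0, 0.001, 0, 0, 0, 1], [0, 0, 0.001, 0, 0, 0, 1], [0, 0, 0.001, 0, 0, 0, 1], [0, 0, 0.001, 0, 0, 0, 1]],
], force=60)

```text
time: 4.4
tool_pos: [0.493, 0.1171, 0.0774]
tcp_rot: [0.776, 3.044, 0.001]
wrist_force: [0.3, 1.7, 0.9]
width: 0.176
```

```bash
python3 - <<'E'
from go import *
S=read_camera('side')
crop('s',S,(270,140,370,240),6,'pics/s3.png')
go(((.493,.117,.25),61.4),((.4503,-.163,.25),107.2))
E
```

```text
t 4.45 pos [0.493  0.1171 0.0774] yyaw 61.41 tilt [ 0.0005  0.0002 -1.    ] w 0.179 F [-1.1711  0.3122  1.1324] M [ 0.0911 -0.0088  0.0099] q6 -50.9
(0.493, 0.117, 0.25) 61.4 -> [-0.0002 -0.     -0.1726] [0.0001 0.0001 0.0001]
(0.4503, -0.163, 0.25) 107.2 -> [-0.0967 -0.2663 -0.1727] [ 0.0001  0.0002 -0.2544]
```

View pics/s3.png

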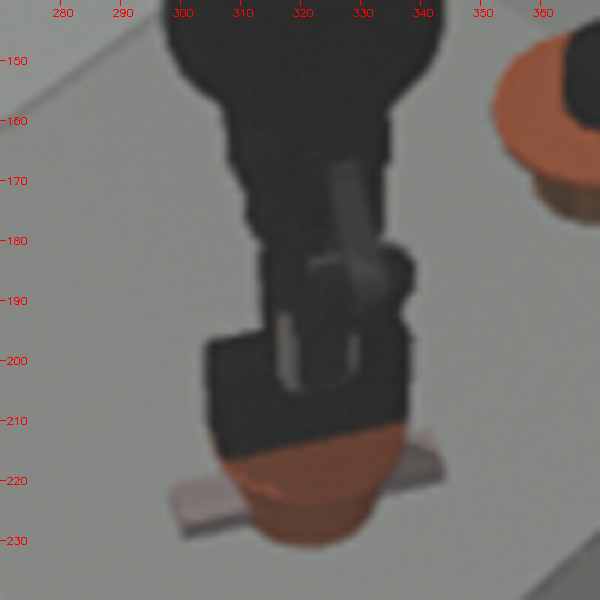

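The lid is gripped, with the fingers on the bar at column 323 and the width at 0.18. I lift it and check.

Emit:
apply_moves([
  [[0, 0, -0.01, 0, 0, 0, 1], [0, 0, -0.03, 0, 0, 0, 1], [0, 0, -0.06, 0, 0, 0, 1], [0, 0, -0.09, 0, 0, 0, 1], [0, 0, -0.12, 0, 0, 0, 1], [0, 0, -0.14, 0, 0, 0, 1], [0, 0, -0.15, 0, 0, 0, 1], [0, 0, -0.15, 0, 0, 0, 1]],
])

```text
time: 5.12
tool_pos: [0.4943, 0.1172, 0.2302]
tcp_rot: [0.775, 3.04, 0.003]
wrist_force: [0.4, -0.1, -2.0]
width: 0.183
```

```bash
python3 - <<'E'
from go import *
go(((.4503,-.163,.225),107.2))
E
```

```text
t 5.12 pos [0.4943 0.1172 0.2302] yyaw 61.41 tilt [ 0.005   0.0008 -1.    ] w 0.183 F [ 0.3809 -0.0685 -1.9735] M [ 0.0399 -0.0029  0.02  ] q6 -50.9
(0.4503, -0.163, 0.225) 107.2 -> [-0.0955 -0.2671  0.0047] [ 0.0004  0.0016 -0.2544]
```

Emit:
apply_moves([
  [[-0.01, -0.03, 0, 0, 0, -0.03, 1], [-0.022, -0.062, 0, 0, 0, -0.06, 1], [-0.034, -0.095, 0, 0, 0, -0.09, 1], [-0.046, -0.128, 0, 0, 0, -0.12, 1], [-0.058, -0.161, 0, 0, 0, -0.155, 1], [-0.07, -0.194, 0, 0, 0, -0.19, 1], [-0.082, -0.228, 0, 0, 0, -0.22, 1], [-0.092, -0.256, 0, 0, 0, -0.25, 1]],
])

```text
time: 5.78
tool_pos: [0.4487, -0.1535, 0.2246]
tcp_rot: [0.454, -3.105, -0.002]
wrist_force: [0.9, -0.9, -1.5]
width: 0.182
```

Emit:
apply_moves([
  [[0, 0, 0, 0, 0, 0, 1], [0, 0, 0, 0, 0, 0, 1], [0, 0, 0, 0, 0, 0, 1], [0, 0, 0, 0, 0, 0, 1], [0, 0, 0, 0, 0, 0, 1], [0, 0, 0, 0, 0, 0, 1], [0, 0, 0, 0, 0, 0, 1], [0, 0, 0, 0, 0, 0, 1]],
])

```text
time: 6.45
tool_pos: [0.4511, -0.1512, 0.2271]
tcp_rot: [-0.45, 3.109, -0.0]
wrist_force: [-0.3, 0.4, -1.8]
width: 0.183
```

```bash
python3 - <<'E'
from go import *
T=read_camera('top');S=read_camera('side')
crop('t',T,(390,160,510,290),5,'pics/t4.png')
crop('s',S,(370,170,480,380),4,'pics/s4.png')
go(((.4503,-.163,.185),107.2),((.4503,-.163,.17),107.2))
E
```

```text
t 6.55 pos [ 0.4511 -0.1515  0.2272] yyaw 106.45 tilt [ 0.0002 -0.0001 -1.    ] w 0.181 F [ 1.0959 -0.0821 -2.4634] M [-0.0498 -0.0192  0.0191] q6 -128.0
(0.4503, -0.163, 0.185) 107.2 -> [ 0.004  -0.0108  0.0422] [-0.      0.0001 -0.0042]
(0.4503, -0.163, 0.17) 107.2 -> [ 0.004  -0.0108  0.0572] [-0.      0.0001 -0.0042]
```

View pics/s4.png

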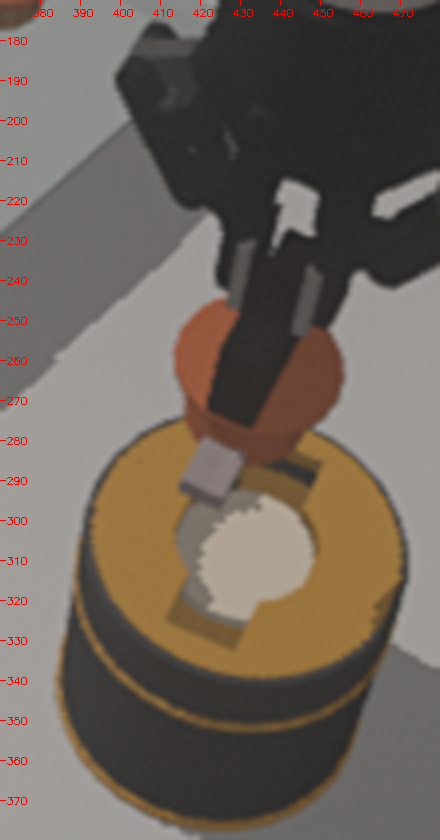

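View pics/t4.png

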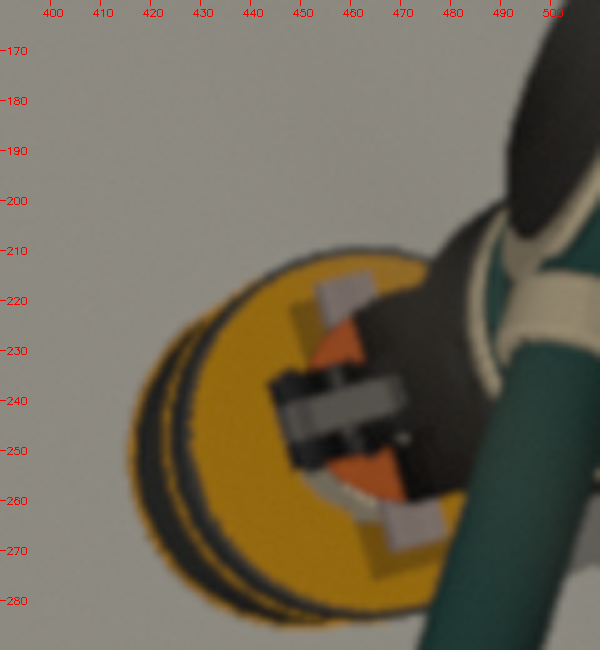

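The lid hangs upright. Its lugs are at (458,219) and (473,262) in top and line up with the slots, about 11 mm off to the side as the state says. I shift it over and lower it to 10 mm above the collar.

Emit:
apply_moves([
  [[0.004, -0.011, 0.01, 0, 0, -0.004, 1], [0.004, -0.011, 0.02, 0, 0, -0.004, 1], [0.004, -0.011, 0.035, 0, 0, -0.004, 1], [0.004, -0.011, 0.05, 0, 0, -0.004, 1], [0.004, -0.011, 0.055, 0, 0, -0.004, 1], [0.004, -0.011, 0.058, 0, 0, -0.004, 1], [0.004, -0.011, 0.058, 0, 0, -0.004, 1], [0.004, -0.011, 0.058, 0, 0, -0.004, 1]],
])

```text
time: 7.22
tool_pos: [0.4506, -0.1635, 0.1696]
tcp_rot: [-0.468, 3.106, -0.0]
wrist_force: [-0.6, 0.6, -1.7]
width: 0.18
```

```bash
python3 - <<'E'
from go import *
T=read_camera('top');S=read_camera('side')
crop('t',T,(390,160,510,290),5,'pics/t5.png')
crop('s',S,(370,240,480,380),5,'pics/s5.png')
go(((.4503,-.163,.15),107.2))
E
```

```text
t 7.32 pos [ 0.4509 -0.1637  0.1701] yyaw 107.13 tilt [ 0.0016 -0.0007 -1.    ] w 0.181 F [-0.1921  0.0028 -1.9827] M [-0.0487  0.0097 -0.0449] q6 -130.1
(0.4503, -0.163, 0.15) 107.2 -> [0.0004 0.0009 0.0201] [-0.0004  0.0004 -0.0004]
```

View pics/s5.png

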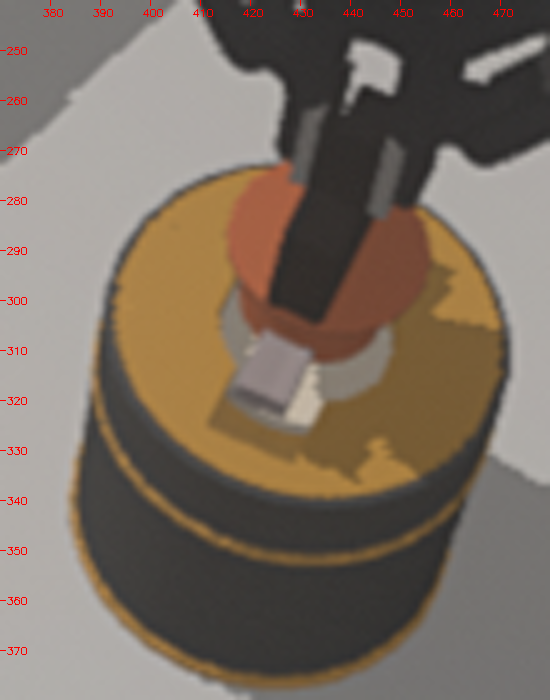

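View pics/t5.png

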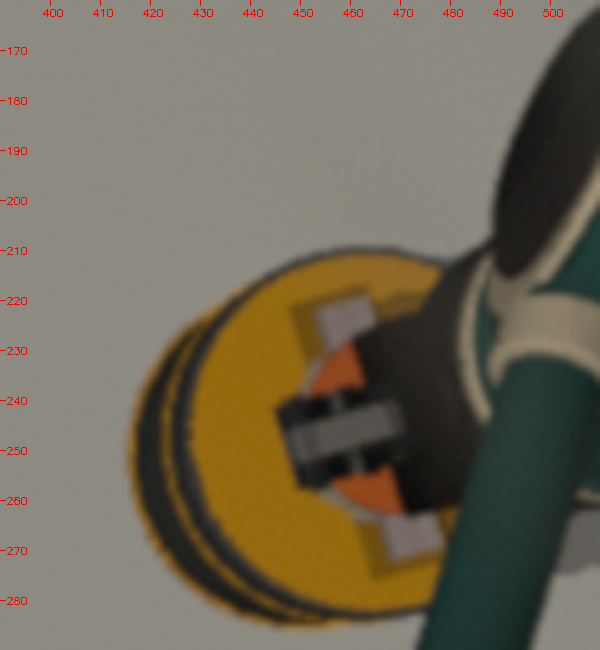

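```bash
python3 - <<'E'
from go import *
p=[.4503,-.163,.1326,np.radians(17.2)]
print(proj('top',W(p,[[42,8,8],[42,-8,8],[-42,-8,8],[-42,8,8]])).round(1).tolist())
print(proj('side',W(p,[[-42,8,8],[-42,-8,8],[-42,8,0]])).round(1).tolist())
E
```

```text
[[454.2, 221.5], [463.7, 218.7], [479.4, 268.7], [469.9, 271.5]]
[[417.4, 317.4], [427.6, 321.8], [416.8, 320.1]]
```

The lug corners are within 1 px of prediction in both views. I lower the lid into the slots.

Emit:
apply_moves([
  [[0, 0, 0.005, 0, 0, 0, 1], [0, 0, 0.01, 0, 0, 0, 1], [0, 0, 0.014, 0, 0, 0, 1], [0, 0, 0.018, 0, 0, 0, 1], [0, 0, 0.021, 0, 0, 0, 1], [0, 0, 0.021, 0, 0, 0, 1], [0, 0, 0.021, 0, 0, 0, 1], [0, 0, 0.021, 0, 0, 0, 1]],
])

```text
time: 7.98
tool_pos: [0.4503, -0.1636, 0.1481]
tcp_rot: [0.468, -3.107, 0.0]
wrist_force: [-0.4, 0.1, -1.9]
width: 0.184
```

```bash
python3 - <<'E'
from go import *
go(((.4503,-.163,.1375),107.2))
E
```

```text
t 7.98 pos [ 0.4503 -0.1636  0.1481] yyaw 107.13 tilt [ 0.     -0.0001 -1.    ] w 0.184 F [-0.4329  0.1022 -1.8626] M [-0.0029  0.0173 -0.0128] q6 -130.1
(0.4503, -0.163, 0.1375) 107.2 -> [-0.0002  0.0005  0.0106] [-0.     -0.     -0.0004]
```

The underside is 9 mm below the collar top with no contact force, so the lugs are in the slots. I press down.

Emit:
apply_moves([
  [[0, 0, 0.003, 0, 0, 0, 1], [0, 0, 0.006, 0, 0, 0, 1], [0, 0, 0.009, 0, 0, 0, 1], [0, 0, 0.011, 0, 0, 0, 1], [0, 0, 0.011, 0, 0, 0, 1], [0, 0, 0.011, 0, 0, 0, 1], [0, 0, 0.011, 0, 0, 0, 1], [0, 0, 0.011, 0, 0, 0, 1]],
])

```text
time: 8.65
tool_pos: [0.451, -0.1636, 0.1384]
tcp_rot: [-0.468, 3.105, -0.001]
wrist_force: [-1.5, 1.3, 7.2]
width: 0.182
```

```bash
python3 - <<'E'
from go import *
go(((.4503,-.163,.1375),17.2),((.4503,-.163,.1375),62.2))
E
```

```text
t 8.65 pos [ 0.451  -0.1636  0.1384] yyaw 107.13 tilt [ 0.0016 -0.0003 -1.    ] w 0.182 F [-1.5045  1.2601  7.2038] M [0.2771 0.3373 0.0157] q6 -130.1
(0.4503, -0.163, 0.1375) 17.2 -> [0.0005 0.0008 0.0009] [0.0002 0.0006 0.4996]
(0.4503, -0.163, 0.1375) 62.2 -> [0.0005 0.0008 0.0009] [-0.      0.0005  0.2496]
```

The spring force is 9 N net at about 19 mm depth, which fits the spring. I turn clockwise (positive about tool z).

Emit:
apply_moves([
  [[0, 0, 0.001, 0, 0, 0.03, 1], [0, 0, 0.001, 0, 0, 0.06, 1], [0, 0, 0.001, 0, 0, 0.09, 1], [0, 0, 0.001, 0, 0, 0.12, 1], [0, 0, 0.001, 0, 0, 0.15, 1], [0, 0, 0.001, 0, 0, 0.18, 1], [0, 0, 0.001, 0, 0, 0.21, 1], [0, 0, 0.001, 0, 0, 0.24, 1]],
])

```text
time: 9.32
tool_pos: [0.4526, -0.1653, 0.1384]
tcp_rot: [0.713, 3.053, -0.004]
wrist_force: [0.3, -2.1, 6.4]
width: 0.181
```

```bash
python3 - <<'E'
from go import *
read_camera('side')
go(((.4503,-.163,.1375),17.2))
E
```

```text
t 9.37 pos [ 0.4526 -0.1653  0.1383] yyaw 63.42 tilt [ 0.0051 -0.0038 -1.    ] w 0.183 F [ 1.8721 -1.6993  7.0185] M [-0.4113 -0.0345  0.0229] q6 -86.3
(0.4503, -0.163, 0.1375) 17.2 -> [0.0031 0.001  0.0008] [0.0005 0.002  0.2568]
```

Emit:
apply_moves([
  [[0.001, 0, 0.001, 0, 0, 0.035, 1], [0.002, 0.001, 0.001, 0, 0, 0.07, 1], [0.002, 0.001, 0.001, 0, 0, 0.105, 1], [0.002, 0.001, 0.001, 0, 0, 0.14, 1], [0.002, 0.001, 0.001, 0, 0, 0.175, 1], [0.002, 0.001, 0.001, 0, 0, 0.21, 1], [0.002, 0.001, 0.001, 0, 0, 0.24, 1], [0.002, 0.001, 0.001, 0, 0, 0.26, 1]],
])

```text
time: 10.03
tool_pos: [0.4504, -0.1634, 0.1371]
tcp_rot: [1.868, 2.52, -0.001]
wrist_force: [-1.6, -2.0, 8.0]
width: 0.179
```

Emit:
apply_moves([
  [[0, 0, 0, 0, 0, 0, 1], [0, 0, 0, 0, 0, 0, 1], [0, 0, 0, 0, 0, 0, 1], [0, 0, 0, 0, 0, 0, 1], [0, 0, 0, 0, 0, 0, 1], [0, 0, 0, 0, 0, 0, 1], [0, 0, 0, 0, 0, 0, 1], [0, 0, 0, 0, 0, 0, 1]],
])

```text
time: 10.7
tool_pos: [0.4504, -0.1633, 0.1371]
tcp_rot: [1.863, 2.524, -0.001]
wrist_force: [-1.0, -2.2, 6.6]
width: 0.179
```

```bash
python3 - <<'E'
from go import *
S=read_camera('side');T=read_camera('top')
crop('s',S,(370,240,480,380),5,'pics/s6.png')
crop('t',T,(390,160,510,290),5,'pics/t6.png')
go(((.4503,-.163,.1375),17.2))
E
```

```text
t 10.8 pos [ 0.4504 -0.1633  0.1371] yyaw 17.14 tilt [ 0.0035 -0.0032 -1.    ] w 0.18 F [-1.5105 -2.2107  7.6537] M [-0.418   0.3821 -0.0651] q6 -39.9
(0.4503, -0.163, 0.1375) 17.2 -> [ 0.0003 -0.     -0.0004] [ 0.0007  0.0013 -0.0003]
```

View pics/s6.png

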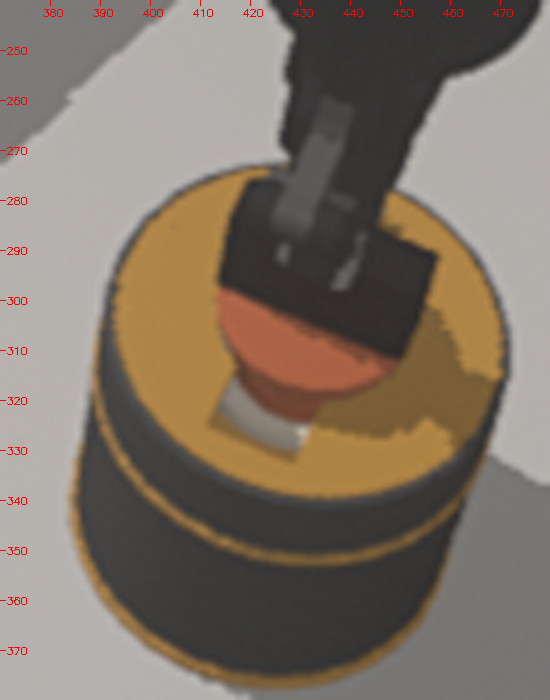

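View pics/t6.png

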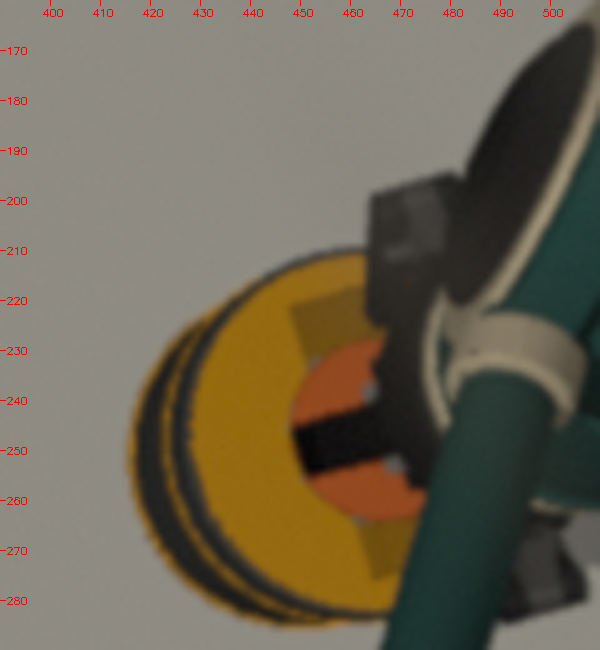

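The slots are empty, the lugs are under the collar, and the bar lies across the slot line. I ease up 3 mm, then open.

Emit:
apply_moves([
  [[0, 0, -0.001, 0, 0, 0, 1], [0, 0, -0.002, 0, 0, 0, 1], [0, 0, -0.003, 0, 0, 0, 1], [0, 0, -0.003, 0, 0, 0, 1], [0, 0, -0.003, 0, 0, 0, -1], [0, 0, -0.003, 0, 0, 0, -1], [0, 0, -0.003, 0, 0, 0, -1], [0, 0, -0.003, 0, 0, 0, -1]],
])

```text
time: 11.47
tool_pos: [0.4485, -0.1615, 0.1376]
tcp_rot: [-1.865, -2.527, 0.0]
wrist_force: [-0.2, 0.8, 0.2]
width: 0.748
```

Emit:
apply_moves([
  [[0, 0, 0, 0, 0, 0, -1], [0, 0, 0, 0, 0, 0, -1], [0, 0, 0, 0, 0, 0, -1], [0, 0, 0, 0, 0, 0, -1], [0, 0, 0, 0, 0, 0, -1], [0, 0, 0, 0, 0, 0, -1], [0, 0, 0, 0, 0, 0, -1], [0, 0, 0, 0, 0, 0, -1]],
])

```text
time: 12.13
tool_pos: [0.4489, -0.1617, 0.1381]
tcp_rot: [-1.866, -2.527, 0.0]
wrist_force: [0.1, 0.1, 1.1]
width: 1.001
```

```bash
python3 - <<'E'
from go import *
S=read_camera('side')
crop('s',S,(370,240,480,380),5,'pics/s7.png')
go(((.4503,-.163,.3),17.2),((.46,.15,.35),17.2))
E
```

```text
t 12.18 pos [ 0.4489 -0.1617  0.1381] yyaw 17.13 tilt [ 0. -0. -1.] w 1.0 F [-0.1634  0.0079 -0.6737] M [-0.0323 -0.0454 -0.0116] q6 -39.9
(0.4503, -0.163, 0.3) 17.2 -> [-0.0017  0.001  -0.1619] [-0.      0.     -0.0004]
(0.46, 0.15, 0.35) 17.2 -> [ 0.2946  0.1024 -0.2119] [-0.      0.     -0.0004]
```

View pics/s7.png

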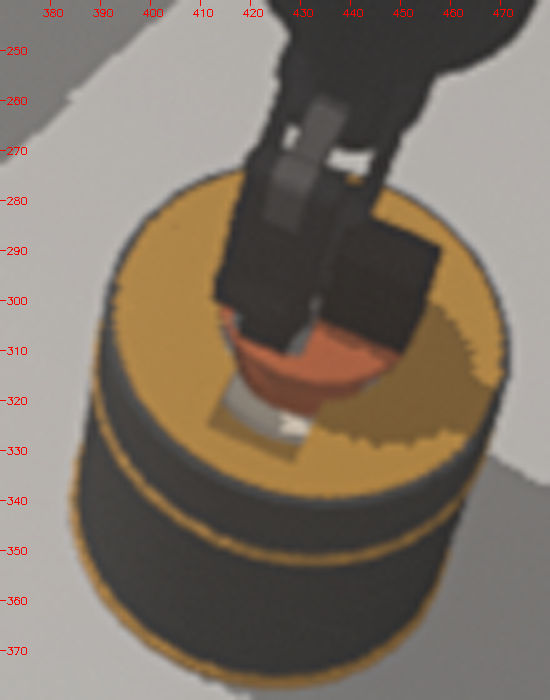

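The fingers stand free of the bar and the lid has stayed in place. I retreat straight up.

Emit:
apply_moves([
  [[0, 0, -0.01, 0, 0, 0, -1], [0, 0, -0.03, 0, 0, 0, -1], [0, 0, -0.06, 0, 0, 0, -1], [0, 0, -0.09, 0, 0, 0, -1], [0, 0, -0.12, 0, 0, 0, -1], [0, 0, -0.15, 0, 0, 0, -1], [0, 0, -0.18, 0, 0, 0, -1], [0, 0, -0.2, 0, 0, 0, -1]],
])

```text
time: 12.85
tool_pos: [0.4496, -0.162, 0.3426]
tcp_rot: [1.863, 2.524, 0.002]
wrist_force: [0.4, -0.8, 0.4]
width: 0.999
```

Emit:
apply_moves([
  [[0.03, 0.01, 0, 0, 0, 0, -1], [0.06, 0.02, 0, 0, 0, 0, -1], [0.09, 0.03, 0, 0, 0, 0, -1], [0.12, 0.04, 0, 0, 0, 0, -1], [0.15, 0.05, 0, 0, 0, 0, -1], [0.17, 0.06, 0, 0, 0, 0, -1], [0.17, 0.06, 0, 0, 0, 0, -1], [0.17, 0.06, 0, 0, 0, 0, -1]],
])

```text
time: 13.52
tool_pos: [0.4561, 0.0192, 0.3388]
tcp_rot: [1.862, 2.529, 0.0]
wrist_force: [-0.5, -0.2, -0.2]
width: 1.0
```

```bash
python3 - <<'E'
from go import *
S=read_camera('side');T=read_camera('top')
crop('s',S,(370,240,480,380),5,'pics/s8.png')
crop('t',T,(400,190,510,295),7,'pics/t8.png')
cv2.imwrite('pics/side8.png',S[:,:,::-1])
go()
p=[.4503,-.163,.104,np.radians(17.2-90)]
L=[[30,9,72],[30,-9,72],[-30,-9,72],[-30,9,72]]
print(proj('top',W(p,L)).round(1).tolist());print(proj('side',W(p,L)).round(1).tolist())
E
```

```text
t 13.62 pos [0.4561 0.0179 0.3385] yyaw 17.13 tilt [ 0.0004 -0.0007 -1.    ] w 1.002 F [-0.8831  0.3011  0.009 ] M [-0.0126 -0.0287  0.0551] q6 -18.0
[[488.6, 232.2], [492.1, 243.3], [455.1, 254.1], [451.6, 243.0]]
[[458.3, 288.1], [453.9, 297.5], [414.9, 281.2], [419.6, 272.2]]
```

View pics/s8.png

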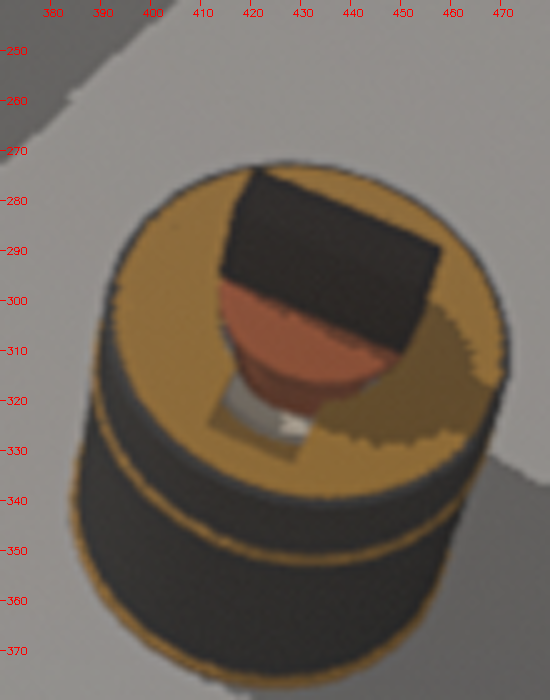

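View pics/t8.png

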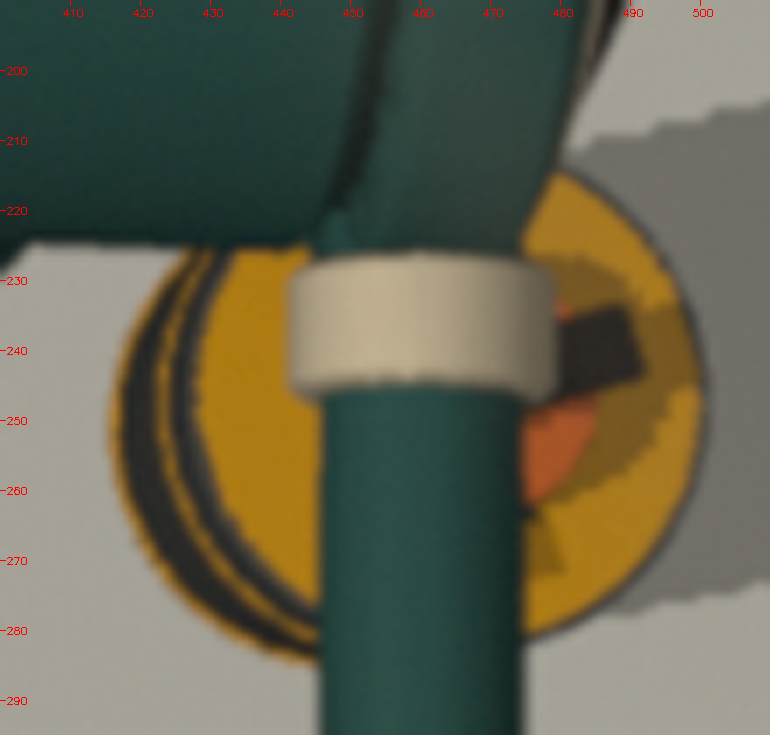

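View pics/side8.png

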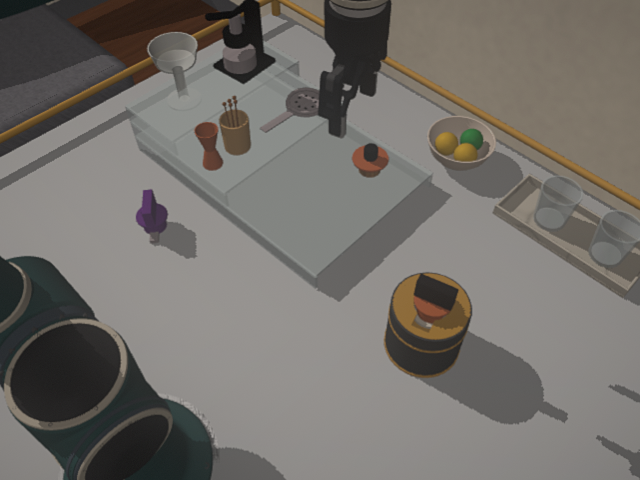

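The bar corners at side (420,273) and (458,289) and top (489,233) and (492,244) are within 1.5 px of the prediction for a locked lid. The plain lid and the purple one are in their places. I hand in.

```bash
python3 -c "
from workcell import bot
print(bot.finish_job())"
```

```text
the job is handed in; nothing more can be done
None
```

The ice canister is closed with its own lugged copper lid. I lowered it through the slots, pressed it down about 19–20 mm against the spring (about 9 N), turned it 90° clockwise and let go. The job was handed in at about 13.6 s on the robot's clock.

- **Locked:** in the last pictures, after release, the grip bar lies across the slot line. Its corners are within 1.5 px of where a lid locked 16 mm below the collar should show. The slot visible in the side view is empty; the arm hid part of the collar in the last top view.
- **Surroundings:** the plain lid and the purple look-alike are where they were. The gripper is open and well clear of everything, with the wrist force near zero.
- **Discrepancies:** the tool drifted about 2 mm sideways halfway through the turn and I corrected it. No check failed.

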